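# Post the long circuit board into the returns box

### The job

Send the long circuit board back: post it lengthwise through the slot of the returns box, pushing it in until its rear end is flush with the front of the box or farther in. The steel tongue in front of the slot is there to lay it on. Leave the square board and the short board where they lie.

Things in the scene. Friction and masses are not known exactly. Their poses are not given: they have to be found in the camera images.
- long_board_center (a point): Centre (half-way up) of the long board: the board to be returned. A green circuit board sunk in a flat black carrier, lying flat, 120 mm long (its x axis) x 50 mm wide (its y axis) x 14 mm thick (its z axis, up), about 90 g, loose on the bench. Its two ends are alike: either may go in first.
- slot (a point): Middle of the slot's sill in the front of the returns box (fixed low grey steel box, 150 mm wide, 170 deep, 86 high); 50 mm above the bench. x points level into the box, y along the slot, z up. Slot 70 mm wide, 24 high, front 6 thick. A bare steel tongue, 70 wide, level with the sill, reaches 130 mm out (-x). Inside, the floor goes on level to a back wall 164 mm in; plain friction, no guides.
- square_board_center (a point): Centre (half-way up) of the square board: a bystander of the same kind, 90 x 90 x 14 mm (too wide for the slot), loose on the bench, to be left alone.
- short_board_center (a point): Centre (half-way up) of the short board: a bystander of the same kind, 70 mm (x) x 50 mm (y) x 14 mm, loose on the bench, to be left alone.
There are look-alikes about, which are no part of the job. What is shaped like the part that bears long_board_center but orange or yellow is not meant.

How it is judged:
By the outcome, as a careful person would: the job done as asked, in the order asked, and still so for the second after the job is handed in, with the robot touching nothing.
It also fails if it takes over 54 s, if anything falls off the work surface, if the arm or the gripper's body presses on something with over 40 N, if the wrist force passes 120 N, or if a joint passes its speed limit or range.

### The arm

A 7-joint arm with a two-finger parallel gripper is mounted at the origin on the work surface. World frame = base frame: x ahead of the robot, y to its left, z up, the work surface at z = 0. Lengths are in mm, angles in degrees, forces in N, time in s.
With the tool pointing down it reaches from about 350 to 900 mm from the base axis. Payload 19.9 kg.
Tool frame: the origin (TCP) lies midway between the tips of the shut fingers; the grasp point (between the pads) lies 19 mm behind it; z points along the fingers, y is the line along which they close (so a half turn about z gives the same grasp; the last joint's range is limited). The gripper opens to 94 mm and grips with 3 to 60 N. Pads are 16 mm wide; open, the fingers measure 119 mm over their backs; the gripper's body (75 mm by 177 mm) begins 78 mm behind the grasp point.
Start: joints at [-75.831, 23.915, -0.59, 92.452, 0.269, 63.638, -3.037], TCP at [177.991, 599.097, 205.425] pointing down, gripper open.
Joint ranges: [-161.28, 161.28], [-22.2, 115.67], [-73.04, 71.86], [3.21, 147.25], [-68.34, 248.33], [10.77, 114.83], [-161.83, 161.83]. Speed limits (degrees/s): [108.29, 108.29, 136.94, 136.94, 172.46, 172.46, 172.46].

### API

Orientations are given as [roll, pitch, yaw] about the fixed x, y, z axes, in that order (R = Rz(yaw) Ry(pitch) Rx(roll)).
In Python, from cell import robot gives the robot as it stands.
- The arm moves only by the shell command python3 -m inch 'ROWS' [OPENING] [FORCE]. ROWS is JSON, one flat list of numbers, 4 for each row, row after row: the shift along the tool's x, y, z in cm, then the turn about the tool's z in rad. In form: [dx, dy, dz, turn, dx, dy, dz, turn, ...]. A call has 1 to 5 rows; each row shifts and turns the commanded pose from where the row before left it, along the tool's axes as they then stand; what a row does not reach is not made up. A row lasts 1/12 s, in which the tool goes at most 41.7 mm and 7.16 degrees, less where a joint would pass 70% of its speed; a pose out of reach is approached as far as the arm can. A call with a gripper value outside its range is refused whole. OPENING is the closure, from 0 (fully open) to 1 (shut), set as the call begins (- or left out, the last holds). The fingers move at their own pace and stop on an object; FORCE is the grip in N (left out, the last holds). Time passes only in rows, so rows that do not move let the fingers close. It gives the time, the measured TCP pose, the force, the opening and the grip force at its end, in the units of the state.
- robot.read_state(): the state, without advancing time (a new reading comes with each control period).
- robot.snapshot(name): name is "side" or "top"; returns (picture, depth): 384x512x3 uint8, red, green, blue; 384x512 float32, mm along the optical axis (not along the pixel's ray), 0 where there is no reading.
- robot.camera_params(name): a dict with "mtx" (3x3 intrinsics, pixels), "k1" (the pictures are not rectified: a ray, as slopes to the right and down, at radius r is drawn at 1 + k1 r^2 times it, then the intrinsics apply), "rvec" (rotation vector, rad) and "tvec" (3), from world to camera coordinates, as OpenCV has them. Camera axes: x right, y down, z forward; pixel columns grow to the right and rows downward; lengths in mm; the calibration is good to about 2 mm. A picture is of the moment at which its call begins. camera_params takes no time and is no camera call.
- robot.close_job(): hands the job in; it is judged then, once.
The state is a dict: "time": time; "qpos": joint angles; "dq": joint speeds; "tau": joint torques, N m; "ee_pos": TCP position; "ee_rot": TCP orientation; "contact_force": force on the tool from outside, world axes, zero at the start; "moment": the same for the moment, N m; "opening": finger opening in mm; "grasp_force": force on a finger pad.
Only numpy, scipy, OpenCV 4.12 (cv2) and the standard library are available. Lean on these libraries where they do the work, as an engineer would, in place of code of your own. Each camera call takes 0.05 s, during which the arm holds its last target. There are 200 camera calls.

## Working session

There is one attempt and no reset: what is moved stays moved. The work goes in short steps, Python scripts to look and compute and a shell command to move; the robot and the scene stay as the last step left them, time stands still between calls to the robot, and variables do not carry over. Pictures are saved under pics/ and viewed, at most 10 in all, crops included, and the job is handed in when it is done.

```bash
mkdir -p pics; ls; python3 - <<'E'
from cell import robot
import cv2,numpy as np
for n in("top","side"):
    p,d=robot.snapshot(n); cv2.imwrite(f"pics/{n}0.png",p[:,:,::-1]); np.savez(f"pics/{n}0.npz",p=p,d=d)
    c=robot.camera_params(n); print(n,c)
s=robot.read_state(); print(s)
E
```

```text
pics
top {'mtx': array([[460.55535732,   0.        , 259.92319427],
       [  0.        , 460.55535732, 186.21206052],
       [  0.        ,   0.        ,   1.        ]]), 'k1': -0.013308873983554468, 'rvec': array([ 2.1474457 , -2.10795356,  0.19741099]), 'tvec': array([-107.69025707,  460.64507768, 1128.43463532])}
side {'mtx': array([[479.11263487,   0.        , 252.99804393],
       [  0.        , 479.11263487, 199.72663219],
       [  0.        ,   0.        ,   1.        ]]), 'k1': -0.08515928984560193, 'rvec': array([ 2.20906177, -0.7970824 ,  0.3726032 ]), 'tvec': array([-394.53793588,  191.53711797, 1034.86520159])}
{'time': 0.1, 'qpos': array([-75.83064395,  23.94296378,  -0.59007457,  92.48078071,
         0.2685679 ,  63.63953061,  -3.03783133]), 'dq': array([-0.03269442, -0.03310632,  0.04864934, -0.09493338, -0.06584012,
        0.02146638,  0.11551031]), 'tau': array([ 2.56620806e-03, -8.52585483e+01,  6.39900304e-01, -4.26694357e+01,
       -4.90169961e-02,  1.66534376e-02,  5.96312043e-05]), 'ee_pos': array([177.91625923, 598.79120723, 204.91539481]), 'ee_rot': array([-1.79938243e+02,  4.32684242e-03,  1.63451625e+02]), 'contact_force': array([ 0.02589312, -0.79727922,  0.65632017]), 'moment': array([ 0.01120337, -0.0101342 , -0.00078709]), 'grasp_force': 0.0, 'opening': 93.82715379761383}
```

View pics/top0.png

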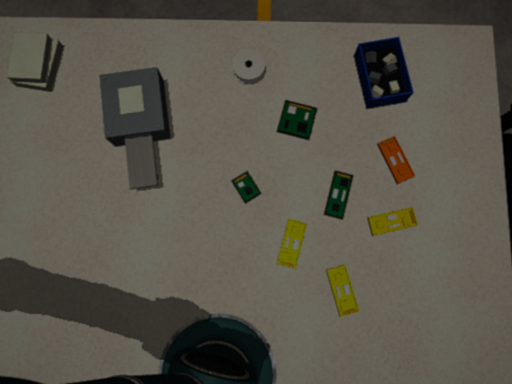

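View pics/side0.png

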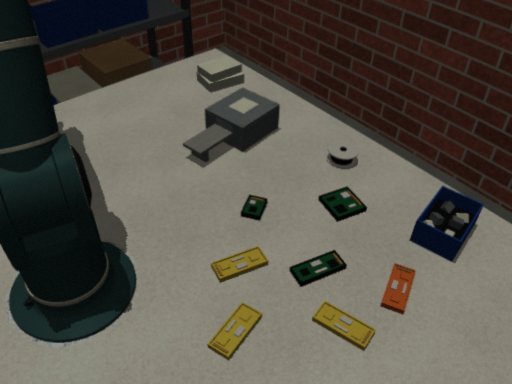

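The two views show the same layout. Top-view candidates for the long board:
- Green long board (339,195), matches the description.
- Green square board (297,119) and green short board (246,187).
- Orange look-alike (396,160).
- Yellow look-alikes (392,221), (291,243) and (342,290).

I choose (339,195). The box is at (135,105), with its tongue at (142,163) pointing down the picture.

```bash
cat > h.py <<'E'
import cv2,numpy as np
from cell import robot
def ray(n,uv):
    c=robot.camera_params(n);K=c["mtx"];R=cv2.Rodrigues(c["rvec"])[0]
    x=cv2.undistortPoints(np.float64(uv).reshape(-1,1,2),K,np.array([c["k1"],0,0,0.]))[:,0]
    d=np.c_[x,np.ones(len(x))]@R
    return -R.T@c["tvec"],d,
def plane(n,uv,z):
    o,d=ray(n,uv); return o+d*((z-o[2])/d[:,2])[:,None]
def cloud(n,D):
    v,u=np.mgrid[:384,:512]; o,d=ray(n,np.c_[u.ravel(),v.ravel()])
    return (o+d*D.ravel()[:,None]).reshape(384,512,3)
def rect(P):
    (c,(w,h),a)=cv2.minAreaRect(np.float32(P[:,:2]))
    if w<h:w,h,a=h,w,a+90
    return np.round([*c,w,h,(a+90)%180-90],1)
E
python3 - <<'E'
from h import *
z=np.load("pics/top0.npz");p,d=z["p"],z["d"]
X=cloud("top",d)
b=X[...,2]
print("bench z",np.median(b[100:300,200:240]))
hsv=cv2.cvtColor(p,cv2.COLOR_RGB2HSV)
for nm,(x0,y0,x1,y1) in dict(long=(318,160,362,228),square=(268,90,325,148),short=(225,165,268,210)).items():
    m=(p.max(2)<90)|((hsv[...,1]>120)&(hsv[...,0]>35)&(hsv[...,0]<95)); s=m[y0:y1,x0:x1]
    cs,_=cv2.findContours(s.astype(np.uint8),cv2.RETR_EXTERNAL,cv2.CHAIN_APPROX_NONE)
    c=max(cs,key=cv2.contourArea)[:,0]+[x0,y0]
    print(nm,rect(plane("top",c,14)), "depth z",np.median(b[c[:,1].min()+8:c[:,1].max()-8,c[:,0].min()+5:c[:,0].max()-5]))
for nm,lo,hi in(("tongue",43,57),("box",80,92)):
    m=(b>lo)&(b<hi); m[:,:80]=0; m[:,200:]=0; m[:50]=0; m[210:]=0
    m=cv2.morphologyEx(m.astype(np.uint8),cv2.MORPH_OPEN,np.ones((3,3)))
    c=max(cv2.findContours(m,cv2.RETR_EXTERNAL,cv2.CHAIN_APPROX_NONE)[0],key=cv2.contourArea)[:,0]
    mm=np.zeros_like(m); cv2.drawContours(mm,[c[:,None]],-1,1,-1)
    print(nm,rect(X[(mm>0)&(m>0)]),"z",np.median(b[m>0]),"uv",c.min(0),c.max(0),rect(plane("top",c,50 if nm=="tongue" else 86)))
print(cv2.imwrite("pics/crop.png",cv2.resize(p[80:240,220:430,::-1],None,fx=3.5,fy=3.5)))
E
```

```text
bench z -0.9920818328805581
long [ 450.4 -303.2  124.7   54.5  -14.1] depth z 10.193939193418032
square [ 651.4 -194.6   97.1   93.8  -13.6] depth z 9.881813154096221
short [465.6 -62.4  74.7  54.6  32.7] depth z 9.928779292418312
tongue [523.8 207.6 141.2  72.2   8.7] z 48.593908999938435 uv [124 133] [156 188] [523.1 206.4 139.9  72.4   9.9]
box [666.9 230.8 172.4 151.3   9.6] z 84.77673084988646 uv [100  67] [164 137] [665.4 229.5 171.2 150.6   9.4]
True
```

View pics/crop.png

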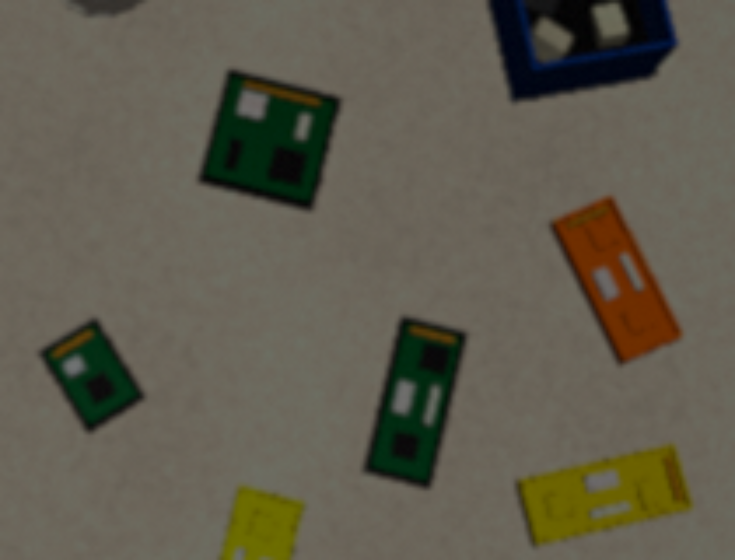

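The crop shows the green long board on its black carrier at crop (415,402), clearly longer than the short board (92,375) and square board (270,140). It is confirmed. I'll grip near its near end at about (413,-294), going round the base.

```bash
python3 -m inch '[0,0,0,-0.043,-2.51,-2.26,0,0,-2.51,-2.26,0,0,-2.51,-2.26,0,0,-2.51,-2.26,0,0]' 0
python3 -m inch '[-2.51,-2.26,0,0,-2.51,-2.26,0,0,-2.51,-2.26,0,0,-2.51,-2.26,0,0,-2.51,-2.26,0,0]'
```

```text
time: 0.52
ee_pos: [253.9, 485.5, 205.1]
ee_rot: [-180.0, -0.0, 165.9]
contact_force: [0.8, 1.5, -0.2]
opening: 94.2
grasp_force: 0.0
time: 0.93
ee_pos: [348.1, 345.2, 205.3]
ee_rot: [-180.0, -0.0, 165.9]
contact_force: [1.3, 0.2, 0.6]
opening: 93.9
grasp_force: 0.0
```

```bash
python3 -m inch '[-2.51,-2.26,0,0,-2.51,-2.26,0,0,-2.51,-2.26,0,0,-2.51,-2.26,0,0,-2.51,-2.26,0,0]' |grep ee
python3 -m inch '[-2.51,-2.26,0,0,-2.51,-2.26,0,0,-0.29,-2.98,0,0,-0.29,-2.98,0,0,-0.29,-2.98,0,0]'|grep ee
python3 -m inch '[-0.29,-2.98,0,0,-0.29,-2.98,0,0,-0.29,-2.98,0,0,-0.29,-2.98,0,0,-0.29,-2.98,0,0]'|grep ee
python3 -m inch '[-0.29,-2.98,0,0,-0.29,-2.98,0,0,-0.29,-2.98,0,0,-0.29,-2.98,0,0,-0.29,-2.98,0,0]'|grep ee
python3 -m inch '[-0.29,-2.98,0,0,-0.29,-2.98,0,0,0,0,0,0]'
```

```text
ee_pos: [442.3, 205.1, 205.4]
ee_rot: [-180.0, -0.0, 165.9]
ee_pos: [465.8, 60.3, 205.1]
ee_rot: [-180.0, -0.0, 165.9]
ee_pos: [443.4, -87.6, 205.4]
ee_rot: [180.0, -0.0, 165.9]
ee_pos: [421.2, -235.6, 205.4]
ee_rot: [180.0, -0.0, 165.9]
time: 2.85
ee_pos: [411.1, -298.4, 205.6]
ee_rot: [-179.9, 0.0, 165.6]
contact_force: [-0.5, -0.4, -0.1]
opening: 93.9
grasp_force: 0.0
```

```bash
python3 - <<'E'
from h import *
s=robot.read_state(); print(s["ee_pos"],s["ee_rot"],s["qpos"])
z=np.load("pics/side0.npz");q=z["p"]
g=(cv2.cvtColor(q,cv2.COLOR_RGB2HSV)); m=(q.max(2)<75)|((g[...,1]>120)&(g[...,0]>35)&(g[...,0]<95)); m[:, :280]=0;m[:, 352:]=0;m[:245]=0;m[290:]=0
c=max(cv2.findContours(m.astype(np.uint8),cv2.RETR_EXTERNAL,cv2.CHAIN_APPROX_NONE)[0],key=cv2.contourArea)[:,0]
print("side",rect(plane("side",c,12)))
p,d=robot.snapshot("side");cv2.imwrite("pics/a1.png",cv2.resize(p[150:320,230:430,::-1],None,fx=3.5,fy=3.5))
E
```

```text
[ 411.14832201 -298.42837095  205.59907818] [-1.79881969e+02  5.97191871e-03  1.65611732e+02] [  0.50333626  13.80148824  37.14398926 109.91832451  -9.51912831
  59.30133353 117.34011941]
side [ 449.5 -305.8  126.5   59.5  -13.9]
```

View pics/a1.png

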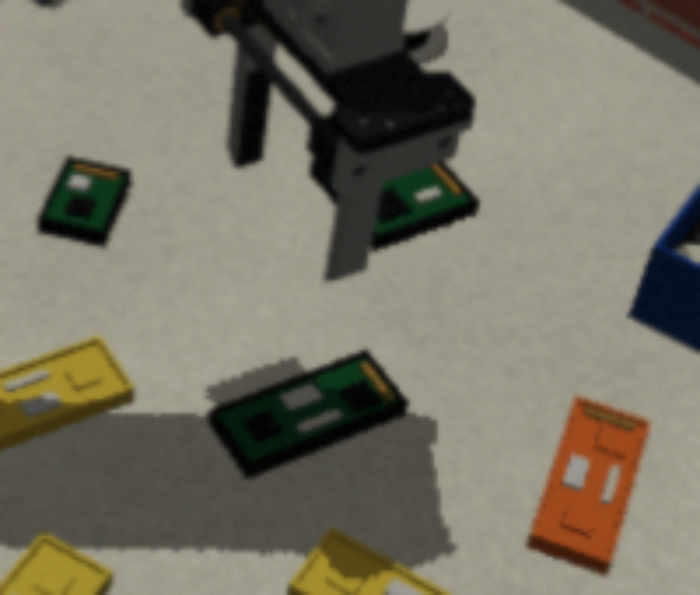

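The gripper hangs clear above the board, which sits at crop (308,413); the side view agrees with the top view. One yellow board lies close by, so I'll half close the fingers to about 70 mm before going down.

```bash
python3 -m inch '[-0.1,0.44,0,0,0,0,3.5,0,0,0,3.5,0,0,0,3.5,0,0,0,3.5,0]' 0.25
python3 -m inch '[0,0,3,0,0,0,2.0,0,0,0,1.1,0,0,0,0,0,0,0,0,0]'
python3 -m inch '[0,0,0,0,0,0,0,0,0,0,0,0,0,0,0,0,0,0,0,0]' 1 35
python3 -m inch '[0,0,0,0,0,0,0,0,0,0,0,0]' 1 35
```

```text
time: 3.32
ee_pos: [415.7, -287.5, 64.1]
ee_rot: [180.0, 0.0, 166.0]
contact_force: [1.5, 0.3, 0.4]
opening: 71.2
grasp_force: 0.0
time: 3.73
ee_pos: [415.4, -288.9, 5.0]
ee_rot: [180.0, 0.0, 166.0]
contact_force: [-0.2, -1.1, 0.2]
opening: 70.6
grasp_force: 0.0
time: 4.15
ee_pos: [415.6, -289.7, 5.4]
ee_rot: [-180.0, 0.1, 165.9]
contact_force: [-0.5, 1.4, 11.3]
opening: 49.3
grasp_force: 34.8
time: 4.4
ee_pos: [415.6, -289.7, 5.4]
ee_rot: [-180.0, 0.1, 165.9]
contact_force: [-1.3, 2.4, 12.2]
opening: 49.5
grasp_force: 34.8
```

```bash
python3 -m inch '[0,0,-2,0,0,0,-3.5,0,0,0,-3.5,0,0,0,-3.5,0,0,0,-2.5,0]'
python3 -m inch '[0.4,3.04,0,0,0.4,3.04,0,0,0.4,3.04,0,0,0.4,3.04,0,0,0.4,3.04,0,0]'|grep ee
python3 -m inch '[0.4,3.04,0,0,0.4,3.04,0,0,0.4,3.04,0,0,0.4,3.04,0,0,0.4,3.04,0,0]'|grep ee
python3 -m inch '[0.4,3.04,0,0,0.4,3.04,0,0,0.4,3.04,0,0,0.4,3.04,0,0,0.4,3.04,0,0]'|grep ee
python3 -m inch '[0.4,3.04,0,0,0,0,0,-0.1025,0,0,0,-0.1025,0,0,0,-0.1025,0,0,0,-0.1025]'|grep ee
python3 -m inch '[0,0,0,0,0,0,0,0,0,0,0,0]'
python3 - <<'E'
from h import *
print(robot.read_state()["qpos"])
p,d=robot.snapshot("top");np.savez("pics/t1.npz",p=p,d=d)
q,e=robot.snapshot("side");np.savez("pics/s1.npz",p=q,d=e)
a=cv2.resize(p[50:250,80:280,::-1],(390,390));b=cv2.resize(q[50:250,120:320,::-1],(390,390))
cv2.imwrite("pics/b1.png",np.hstack([a,b]))
E
```

```text
time: 4.82
ee_pos: [415.2, -289.9, 157.5]
ee_rot: [-180.0, 0.1, 165.9]
contact_force: [0.2, 0.9, -0.7]
opening: 49.8
grasp_force: 34.8
ee_pos: [432.5, -135.7, 154.9]
ee_rot: [180.0, 0.0, 165.9]
ee_pos: [450.0, 16.7, 154.9]
ee_rot: [180.0, 0.0, 165.9]
ee_pos: [467.6, 169.0, 154.8]
ee_rot: [180.0, 0.0, 165.9]
ee_pos: [471.1, 198.0, 154.7]
ee_rot: [-180.0, 0.0, -170.3]
time: 6.73
ee_pos: [471.3, 197.8, 154.6]
ee_rot: [-180.0, 0.0, -170.8]
contact_force: [-0.6, 1.1, -0.7]
opening: 49.5
grasp_force: 34.8
[-40.12390286  16.05018159  16.30851278 111.93349157  -5.59238523
  52.75391504  78.16256499]
```

View pics/b1.png

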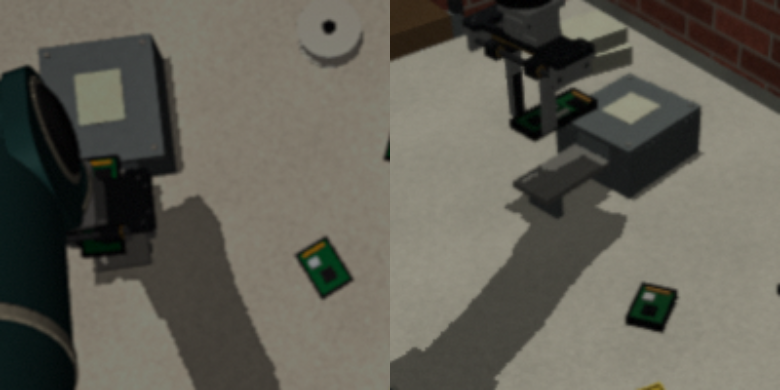

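The board is held level above the tongue, at left (100,200) and right (555,110), in line with the slot. I'll lower it and start it in.

```bash
python3 -m inch '[0,0,3,0,0,0,3,0,0,0,2.5,0,0,0,1.1,0,0,0,0,0]'
python3 -m inch '[-1,0,0,0,-1,0,0,0,-1,0,0,0,0,0,0,0]'
python3 - <<'E'
from h import *
q,e=robot.snapshot("side")
cv2.imwrite("pics/c1.png",cv2.resize(q[70:170,170:290,::-1],None,fx=5,fy=5))
E
```

```text
time: 7.25
ee_pos: [470.2, 197.3, 56.7]
ee_rot: [-179.9, -0.2, -170.7]
contact_force: [-0.1, -0.3, -0.8]
opening: 49.3
grasp_force: 34.9
time: 7.58
ee_pos: [503.8, 203.3, 59.7]
ee_rot: [180.0, 0.2, -170.6]
contact_force: [-0.1, -0.5, -1.8]
opening: 49.8
grasp_force: 34.9
```

View pics/c1.png

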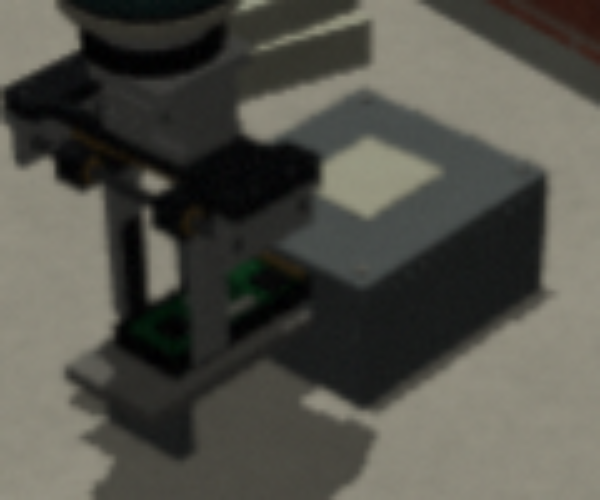

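The board lies just above the tongue, its front end entering the slot at (290,270), with no contact force. I'll go on.

```bash
python3 -m inch '[-1,0,0,0,-1,0,0,0,-1,0,0,0,0,0,0,0]'
python3 -m inch '[-1,0,0,0,-0.8,0,0,0,-0.6,0,0,0,0,0,0,0]'
```

```text
time: 7.97
ee_pos: [532.6, 207.9, 58.6]
ee_rot: [-180.0, 0.1, -170.6]
contact_force: [-0.3, 0.4, -1.4]
opening: 49.8
grasp_force: 34.9
time: 8.3
ee_pos: [555.4, 211.7, 58.4]
ee_rot: [-180.0, 0.0, -170.6]
contact_force: [-0.0, -0.6, -1.6]
opening: 49.7
grasp_force: 34.9
```

```bash
python3 -m inch '[0,0,0.15,0,0,0,0.15,0,0,0,0,0]'
python3 -m inch '[0,0,0,0,0,0,0,0,0,0,0,0,0,0,0,0]' 0.2
python3 -m inch '[0,0,-1,0,0,0,-1.5,0,0,0,-1.5,0,2.5,0,0,0,2.7,0,0,0]'
python3 -m inch '[0,0,0,0,0,0,0,0,0,0,0,0,0,0,0,0,0,0,0,0]' 1
python3 - <<'E'
from h import *
q,e=robot.snapshot("side")
cv2.imwrite("pics/d1.png",cv2.resize(q[70:170,170:290,::-1],None,fx=5,fy=5))
E
```

```text
time: 8.55
ee_pos: [553.6, 211.5, 55.1]
ee_rot: [-180.0, -0.0, -170.6]
contact_force: [-0.0, -0.1, -1.5]
opening: 49.2
grasp_force: 34.9
time: 8.88
ee_pos: [554.2, 211.6, 55.6]
ee_rot: [180.0, 0.0, -170.6]
contact_force: [0.4, -0.5, 0.4]
opening: 72.4
grasp_force: 0.0
time: 9.3
ee_pos: [503.5, 203.1, 96.8]
ee_rot: [180.0, 0.1, -170.6]
contact_force: [-0.5, 0.0, 0.5]
opening: 75.0
grasp_force: 0.0
time: 9.72
ee_pos: [503.5, 203.1, 95.5]
ee_rot: [-180.0, 0.0, -170.6]
contact_force: [0.7, -0.4, -0.6]
opening: 45.2
grasp_force: 0.0
```

View pics/d1.png

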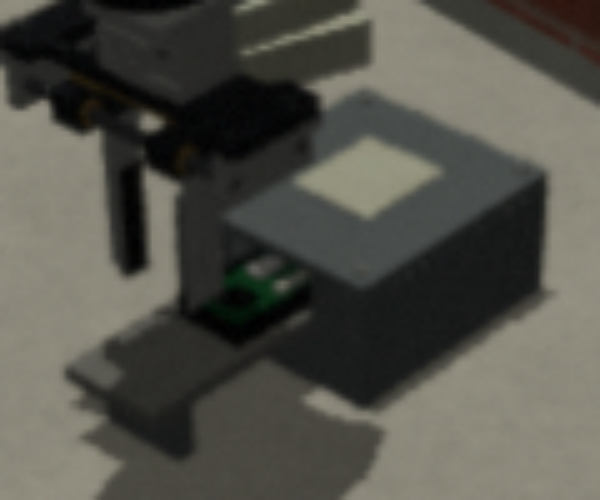

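The board lies on the tongue in the slot, its rear end sticking out about 50 mm at (225,325). The fingers are behind it. I'll push with the two fingertips a little apart so it stays straight.

```bash
python3 -m inch '[0,0,0,0,0,0,0,0,0,0,0,0,0,0,0,0]' 0.72|grep open
python3 -m inch '[0,0,2,0,0,0,1.5,0,0,0,0.6,0,0,0,0,0]'
python3 -m inch '[-0.8,0,0,0,-0.8,0,0,0,-0.8,0,0,0,-0.8,0,0,0,0,0,0,0]'
python3 -m inch '[-0.6,0,0,0,-0.5,0,0,0,0,0,0,0]'
python3 - <<'E'
from h import *
q,e=robot.snapshot("side")
cv2.imwrite("pics/e1.png",cv2.resize(q[70:170,170:290,::-1],None,fx=5,fy=5))
E
```

```text
opening: 26.4
time: 10.43
ee_pos: [502.1, 202.7, 53.3]
ee_rot: [-179.9, -0.1, -170.6]
contact_force: [0.1, -0.8, -0.6]
opening: 26.3
grasp_force: 0.0
time: 10.85
ee_pos: [536.4, 208.6, 54.9]
ee_rot: [180.0, 0.1, -170.6]
contact_force: [0.1, -0.6, 0.1]
opening: 26.3
grasp_force: 0.0
time: 11.1
ee_pos: [546.2, 210.2, 54.5]
ee_rot: [-180.0, 0.0, -170.6]
contact_force: [-0.4, 0.2, 0.1]
opening: 26.2
grasp_force: 0.0
```

View pics/e1.png

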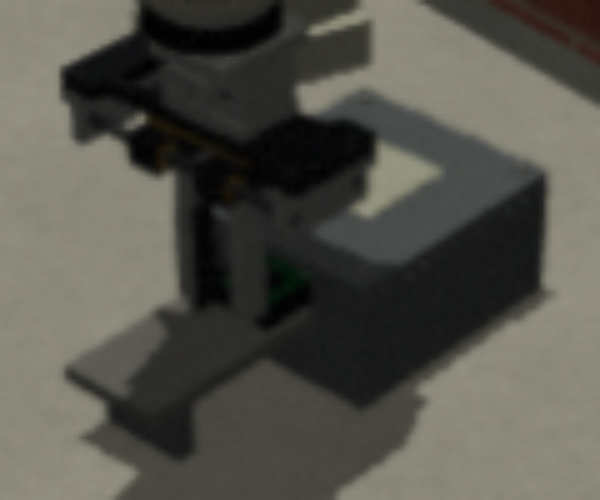

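The fingertips touch the board's rear end at (250,315), about 28 mm short of the front. A quick last stroke that stops short of the box will let the board slide on inside.

```bash
python3 -m inch '[-2.2,0,0,0,0,0,0,0,0,0,0,0]'
python3 -m inch '[3,0,0,0,3.5,0,0,0,3.5,0,0,0,2,0,-3,0,0,0,-3,0]'
python3 - <<'E'
from h import *
q,e=robot.snapshot("side")
cv2.imwrite("pics/f1.png",cv2.convertScaleAbs(cv2.resize(q[80:160,180:280,::-1],None,fx=6,fy=6),alpha=1.8))
E
```

```text
time: 11.4
ee_pos: [567.2, 213.6, 54.3]
ee_rot: [-180.0, 0.0, -170.6]
contact_force: [-0.3, -0.9, -0.5]
opening: 26.4
grasp_force: 0.0
time: 11.82
ee_pos: [443.1, 192.7, 113.7]
ee_rot: [-179.9, -0.3, -170.5]
contact_force: [1.7, 1.3, 0.2]
opening: 26.4
grasp_force: 0.0
```

View pics/f1.png

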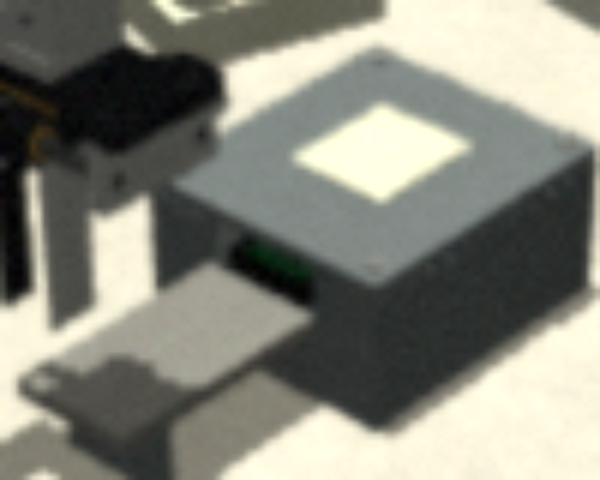

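The arm is clear, and the board's rear edge shows in the slot mouth from (232,265) to (310,300). Whether it is fully flush needs measuring from depth.

```bash
python3 - <<'E'
from h import *
a=np.radians(9.4);D=np.array([np.cos(a),np.sin(a)]);L=np.array([-D[1],D[0]])
p,d=robot.snapshot("side"); X=cloud("side",d)
s=(X[...,:2]-[582,216])@D; t=(X[...,:2]-[582,216])@L; z=X[...,2]
for lo,hi in((52,56),(56,60),(60,63),(63,67),(67,73),(76,84)):
  for t0,t1 in((-72,-40),(-30,-24),(-20,0),(0,20),(24,30),(40,72)):
    m=(d>0)&(z>lo)&(z<hi)&(t>t0)&(t<t1)&(s>-25)&(s<90)
    if m.sum(): print((lo,hi),(t0,t1),m.sum(),np.round(np.percentile(s[m],[5,50,95]),1))
E
```

```text
(52, 56) (-72, -40) 17 [ 1.9  5.5 76.5]
(52, 56) (-30, -24) 5 [-12.3   2.4  12.1]
(52, 56) (-20, 0) 20 [-24.   -1.4   6.3]
(52, 56) (0, 20) 20 [-23.1 -10.8   6.5]
(52, 56) (24, 30) 3 [-16.9  -5.3  -3.2]
(52, 56) (40, 72) 17 [ 2.2  5.4 28.8]
(56, 60) (-72, -40) 22 [ 1.9  8.8 83.3]
(56, 60) (-30, -24) 1 [7.6 7.6 7.6]
(56, 60) (-20, 0) 7 [ 3.6  5.9 14.5]
(56, 60) (0, 20) 8 [ 2.8  7.6 17.3]
(56, 60) (24, 30) 1 [6.4 6.4 6.4]
(56, 60) (40, 72) 8 [2.7 4.7 7.9]
(60, 63) (-72, -40) 18 [ 3.5 38.8 87. ]
(60, 63) (-30, -24) 2 [ 6.8  8.7 10.6]
(60, 63) (-20, 0) 13 [ 4.6 14.2 21.6]
(60, 63) (0, 20) 14 [ 4.1 14.3 21.2]
(60, 63) (24, 30) 1 [17.7 17.7 17.7]
(60, 63) (40, 72) 4 [0.2 1.8 5.1]
(63, 67) (-72, -40) 23 [ 2.5  7.4 83.9]
(63, 67) (-30, -24) 3 [4.7 6.6 9.9]
(63, 67) (-20, 0) 6 [ 4.4  6.3 15.2]
(63, 67) (0, 20) 10 [ 4.4  7.  19.9]
(63, 67) (24, 30) 1 [5.4 5.4 5.4]
(63, 67) (40, 72) 9 [-0.6  3.5  5.2]
(67, 73) (-72, -40) 27 [ 2.4 11.3 84. ]
(67, 73) (0, 20) 1 [7.2 7.2 7.2]
(67, 73) (40, 72) 14 [-1.3  3.3  6.3]
(76, 84) (-72, -40) 41 [ 3.4 28.8 86.5]
(76, 84) (-30, -24) 2 [ 6.6 21.8 36.9]
(76, 84) (-20, 0) 10 [ 3.2  5.6 42.1]
(76, 84) (0, 20) 13 [ 3.6  6.3 82.8]
(76, 84) (24, 30) 8 [ 4.1 22.3 65.1]
(76, 84) (40, 72) 42 [ 0.3 14.3 73.9]
```

Depth puts the rear end at about the front face, within 2 mm, which is too close to call. I'll probe slowly until the fingertips touch the front face, to make sure it's in.

```bash
python3 -m inch '[0,0,3,0,0,0,3,0,-3,0,0,0,-3,0,0,0,-3,0,0,0]'|grep ee_pos
python3 -m inch '[-2,0,0,0,-1,0,0,0,0,0,0,0,0,0,0,0]'
python3 -m inch '[-0.4,0,0,0,0,0,0,0]'|egrep 'pos|cont'
python3 -m inch '[-0.3,0,0,0,0,0,0,0]'|egrep 'pos|cont'
python3 -m inch '[-0.2,0,0,0,0,0,0,0]'|egrep 'pos|cont'
```

```text
ee_pos: [537.6, 208.9, 53.9]
time: 12.67
ee_pos: [566.2, 213.4, 53.9]
ee_rot: [-180.0, -0.1, -170.6]
contact_force: [-0.2, 1.0, -0.2]
opening: 26.6
grasp_force: 0.0
ee_pos: [570.6, 214.5, 54.6]
contact_force: [0.3, -0.5, -0.3]
ee_pos: [574.0, 215.1, 54.7]
contact_force: [-0.4, -0.1, 0.0]
ee_pos: [575.2, 215.2, 54.4]
contact_force: [-5.6, -0.7, 4.5]
```

```bash
python3 -m inch '[2,0,0,0,3.5,0,0,0,3.5,0,0,0,3.5,0,-3,0,2,0,-3,0]'|grep cont
python3 -m inch '[2,0,0,0,0,0,0,0]'|grep pos
python3 - <<'E'
from h import *
a=np.radians(9.4);D=np.array([np.cos(a),np.sin(a)]);L=np.array([-D[1],D[0]])
S=[];P=[]
for i in range(8):
    p,d=robot.snapshot("side");S.append(d);P.append(p)
d=np.median(S,0);p=np.mean(P,0).astype(np.uint8); X=cloud("side",d)
s=(X[...,:2]-[582,216])@D; t=(X[...,:2]-[582,216])@L; z=X[...,2]
for zz,(lo,hi) in dict(board=(54,62),lintel=(76,83),low=(20,45)).items():
  for t0,t1 in((-72,-40),(-22,0),(0,22),(40,72)):
    m=(d>0)&(z>lo)&(z<hi)&(t>t0)&(t<t1)&(s>-15)&(s<16)
    if m.sum(): print(zz,(t0,t1),m.sum(),np.round(np.percentile(s[m],[10,50,90]),1))
cv2.imwrite("pics/g1.png",cv2.convertScaleAbs(cv2.resize(p[100:150,200:260,::-1],None,fx=10,fy=10,interpolation=cv2.INTER_CUBIC),alpha=2.5))
E
```

```text
contact_force: [0.6, 0.3, 1.5]
ee_pos: [414.1, 188.9, 112.9]
board (-72, -40) 19 [3.3 4.1 5.1]
board (-22, 0) 16 [ 4.5  6.1 14.7]
board (0, 22) 18 [ 4.6  6.1 14. ]
board (40, 72) 20 [3.  4.3 4.9]
lintel (-72, -40) 19 [3.4 3.9 5.9]
lintel (-22, 0) 8 [3.4 4.2 5.1]
lintel (0, 22) 6 [3.5 4.3 5. ]
lintel (40, 72) 11 [2.2 2.7 3.3]
low (-72, -40) 58 [3.3 4.2 4.9]
low (-22, 0) 4 [3.1 3.8 4.9]
low (40, 72) 24 [3.  4.  5.1]
```

View pics/g1.png

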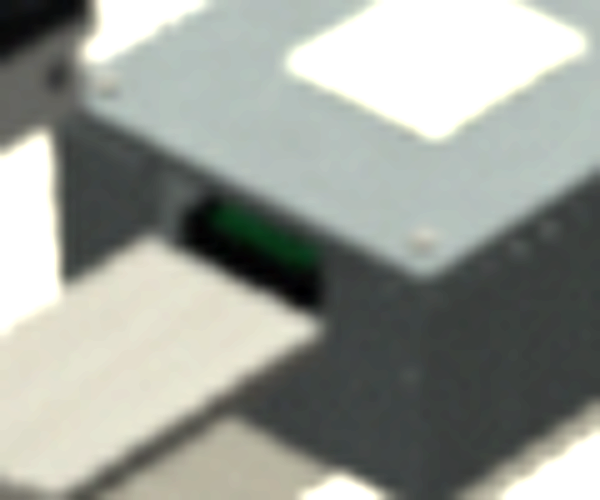

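The rear edge sits inside the slot mouth, from (185,240) to (320,300). Depth puts it about 2 mm behind the front face, and the fingertips reached the face itself. The other boards were never touched, so I'm handing in.

```bash
python3 -c "
from cell import robot
print(robot.close_job())"
```

```text
the job is handed in; nothing more can be done
None
```

The long board is posted lengthwise through the slot, its rear end about 2 mm inside the box front by a depth reading good to roughly that much; the square and short boards were not touched, and the job is handed in, with no verdict shown.

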